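# Test and reset the potter's wheel's stop button

## Robot

A 6-joint arm with a two-finger parallel gripper is mounted at the origin on the work surface. World frame = base frame: x ahead of the robot, y to its left, z up, the work surface at z = 0. Lengths are in mm, angles in rad, forces in N, time in s.
With the tool pointing down it reaches from about 350 to 775 mm from the base axis. Payload 5.5 kg.
Tool frame: the origin (TCP) lies at the very end of the fingers, on their centre line; the grasp point (between the pads) lies 19 mm behind it; z points along the fingers, y is the direction in which the jaws open and shut (so a half turn about z gives the same grasp; the last joint's range is limited). The gripper opens to 85 mm and grips with 20 to 120 N. Pads are 22 mm wide; open, the fingers measure 114 mm over their backs; the gripper's body (76 mm by 85 mm) begins 54 mm behind the grasp point. The pads swing forward as they close: fully open they stand 13 mm farther back than shut.
Start: joints at [-1.397, 0.313, 0.046, 1.304, 0, 1.431], TCP at [177.484, -546.965, 231.323] pointing down, gripper open.
Joint ranges: [-2.76, 2.76], [-0.86, 1.69], [-1.03, 1.26], [-2.2, 2.34], [-1.47, 1.5], [-3.14, 3.14]. Speed limits (rad/s): [2.57, 2.57, 3.14, 3.14, 3.14, 3.14].

## Interface

Orientations are given as a unit quaternion [x, y, z, w].
In Python, from rig import * gives the robot as it stands. The module is installed in compiled form; this text tells all that it offers.
- The arm moves only by the tool jog_arm, never from a script. Its argument "targets" is a list of rows, each an object with "delta_rot": the turn, a rotation vector about the world's x, y, z in degrees, a list of three; "delta_pos": the shift along the world's x, y, z in mm, a list of three; "grip": the finger opening in mm, from 0 to 85.4. In form: [{"delta_rot": [rx, ry, rz], "delta_pos": [dx, dy, dz], "grip": grip}, ...]. A call has 1 to 12 rows; each row shifts and turns the pose as measured when the row begins; what a row does not reach is not made up. A row lasts 1/10 s, in which the tool goes at most 50 mm and 8.59 degrees, less where a joint would pass 70% of its speed; a pose out of reach is approached as far as the arm can. A call with a gripper value outside its range is refused whole. The fingers move at their own pace and stop on an object; "grip_force" is the grip in N (left out, the last holds). Time passes only in rows, so rows that do not move let the fingers close. It gives the time, the measured TCP pose, the force and the opening at its end, in the units of the state.
- read_state(): the state, without advancing time (a new reading comes with each control period).
- snapshot(name): name is "scene" or "top" or "wrist"; returns the picture (400x640x3 uint8, red, green, blue); there is no depth.
- camera_params(name): a dict with "mtx" (3x3 intrinsics, pixels), "world_from_camera" (4x4, takes a point from camera to world coordinates). Camera axes: x right, y up, looking along -z (the intrinsics and any distortion apply to the point x, -y, -z); pixel columns grow to the right and rows downward; lengths in mm; the calibration is good to about 2 mm. A picture is of the moment at which its call begins: read the wrist's pose just before it. camera_params takes no time and is no camera call; for the wrist camera it gives the pose at the moment of the call.
- close_job(): hands the job in, once; it reports no verdict.
The state is a dict: "time": time; "joint_pos": joint angles; "qvel": joint speeds; "joint_torque": joint torques, N m; "eef_pos": TCP position; "tcp_rot": TCP orientation; "force": force on the tool from outside, world axes, zero at the start; "ft_torque": the same for the moment, N m; "gripper_width": finger opening in mm.
Only numpy, scipy, OpenCV 4.12 (cv2) and the standard library are available. Lean on these libraries where they do the work, as an engineer would, in place of code of your own. Each camera call takes 0.05 s, during which the arm holds its last target.

## Task

Check the stop button of the potter's wheel before the class: push the three-lobed mushroom on its control panel straight in until it latches, take the hand off to see that it stays down, then turn it clockwise with the fingertips until it pops up again and let it spring back. Then press the small round reset button beside it right in and let it come up, so that the wheel is ready to run. It is all fingertip work: do not clamp the mushroom in the gripper to turn it, and leave the speed dial and the pots and tools around it as they are.

Things in the scene. Friction and masses are not known exactly. Their poses are not given: they have to be found in the camera images.
- wheel: Tabletop potter's wheel, standing fast: grey deck 370 (x) x 530 (y) mm, its top 130 mm above the table. Origin: centre of its underside; x away from the operator, y left, z up. Wheelhead in a splash pan (radius 130, rim 34 mm above the deck) at x 30, y 105 mm. A dark flat panel at the right of the deck carries, from the operator's edge backwards: mushroom stop, reset button, speed dial.
- stop_head: Head of the mushroom stop: seen from above a three-leaf clover, 64 mm overall, 22 mm thick, slightly domed. Origin: centre of its top, 42 mm above the deck when released; z up, the axis. Hub radius 23.5 mm; three lobes (see stop_lobe) at 0, 120 and 240 degrees from its own x axis. It sinks when pressed and turns with the twist. Under it a fixed bezel of radius 22.5 mm, 7 mm high.
- stop_lobe (a point): Centre of the lobe on the head's own x axis, at mid height: 22.5 mm from the axis, 13 mm below the head's top. Each lobe is an upright round post of radius 9.5 mm, from 3.5 to 22.5 mm below the head's top, its outermost point 32 mm from the axis. In the gap between two lobes a fingertip has room to go down beside the hub and push a lobe round.
- stop_press (a joint): How far the mushroom is pressed in, m: 0 released, 0.009 at the end of its travel. Spring and latch resist with about 6 N at first, 10 N near the end. Pressed past about 0.0065 it latches, and when let go it rises to about 0.005 and stays there; it cannot be pulled out of the latch.
- stop_twist (a joint): How far the head is turned clockwise seen from above, rad: 0 at rest, stop at 1.10. A light spring (0.04 to 0.085 N m) turns it back to 0 when let go. While the button is latched, turning it past about 0.6 (35 degrees) frees the latch and the head jumps up the 5 mm by itself.
- reset (a joint): How far the reset button is pressed, m: 0 up, 0.006 fully in; takes about 2 N at first, 6 N fully in, and springs back.
- reset_top (a point): Centre of the top of the reset button: a small plain black round push button, 26 mm across, in a bright metal collar 42 mm across and 12 mm high; the button's top is 22 mm above the deck when up. It stands 96 mm from the mushroom's axis, farther from the operator.
- speed_mark (a point): Tip of the white mark on the speed dial, a black knurled dial 42 mm across and 22 mm high behind the reset button, its axis 90 mm from the reset button's; the mark's tip is 19 mm from the axis. To be left alone.
- thrown_cup: Clay cup 86 mm across, 85 mm high, on the wheelhead; origin: centre of its underside. Leave alone.
- rib: Flat half-round wooden rib 92 x 40 x 6 mm lying on the deck to the left of the mushroom; origin: middle of its underside. Leave alone.
- loop_tool: Trimming tool lying on the deck, round wooden handle 13 mm thick with a wire loop, 177 mm long; origin: under its middle, x along it. Leave alone.
- mug: White mug 80 mm across, 92 mm high, on the table to the right of the wheel; origin: centre of its underside. Leave alone.
- slip_jar: Amber glass jar 72 mm across, 95 mm high, with a metal lid, on the table to the right of the wheel; origin: centre of its underside. Leave alone.
- water_bowl: Green bowl 156 mm across, 62 mm high, on the table to the left of the wheel; origin: centre of its underside. Leave alone.
- brush_pot: Stoneware pot 92 mm across, 110 mm high, with brushes up to 215 mm high, on the table to the left of the wheel; origin: centre of its underside. Leave alone.

How it is judged (in metres and radians):
On the way, in this order (a step that is already met when the one before it is completed fails the run):
1. the mushroom is latched down and stays there with nothing touching it (value of joint stop_press above 0.0035 m and contact force between the fingers and stop_head below 0.2 N and value of joint stop_twist below 0.1 rad), for 0.2 s.
2. it is turned clockwise until it pops up (value of joint stop_twist above 0.4 rad and value of joint stop_press below 0.0025 m), for 0.05 s.
3. it is let go, up and turned back to rest (value of joint stop_twist below 0.1 rad and value of joint stop_press below 0.0015 m and contact force between the fingers and stop_head below 0.2 N), for 0.2 s.
4. the reset button is pressed right in (value of joint reset above 0.0048 m), for 0.05 s.
At the end, for the whole second after the job is handed in: the mushroom is up (pressed in less than 1.5 mm) and turned back (less than 0.1 rad), the reset button is up (less than 1.2 mm), after having been pressed in at least 4.8 of its 6 mm (value of joint stop_press below 0.0015 m and value of joint stop_twist below 0.1 rad and value of joint reset below 0.0012 m); the robot touches nothing.
It fails at once if the mushroom is clamped or forced, with more than 30 N on it, while it is turned (value of joint stop_twist above 0.2 rad and contact force between the fingers and stop_head above 30 N).
It fails at once if the speed dial is turned (its mark moves more than 8 mm) (distance of speed_mark from where it was at the start of the episode above 0.008 m).
It fails at once if one of the things on the wheel (cup, rib, loop tool) is lifted, carried or shifted by more than 20 mm (distance of any of thrown_cup, rib, loop_tool from where it was at the start of the episode above 0.02 m).
It fails at once if one of the things beside the wheel (mug, jar, bowl, brush pot) is lifted, carried or shifted by more than 20 mm (distance of any of mug, slip_jar, water_bowl, brush_pot from where it was at the start of the episode above 0.02 m).
It also fails if it takes over 54 s, if anything falls off the work surface, if the arm or the gripper's body presses on something with over 40 N, if the wrist force passes 120 N, or if a joint passes its speed limit or range.

## Working session

There is one attempt and no reset: what is moved stays moved. The work goes in short steps, Python scripts to look and compute and a tool call to move; the robot and the scene stay as the last step left them, time stands still between calls to the robot, and variables do not carry over. Pictures are saved under pics/ and viewed, and the job is handed in when it is done.

Besides the shell and the picture viewer there is one more tool, called after ">>>" as a command line: name --argument value ..., lists and objects as JSON in quotes. jog_arm: Moves the arm, as the interface text tells. Its arguments: {"type":"object","properties":{"targets":{"type":"array","items":{"type":"object","properties":{"delta_rot":{"type":"array","items":{"type":"number"}},"delta_pos":{"type":"array","items":{"type":"number"}},"grip":{"type":"number"}}}},"grip_force":{"type":"number"}},"required":["targets"]}

```bash
mkdir -p pics; python3 - <<'E'
from rig import *
import cv2
s=read_state();print(s)
for n in ("scene","top"):
    im=snapshot(n);cv2.imwrite(f"pics/{n}0.png",im[:,:,::-1])
    p=camera_params(n);print(n,p)
E
```

```text
{'time': 0.0, 'joint_pos': array([-1.39662731e+00,  3.14035100e-01,  4.49912680e-02,  1.30359989e+00,
       -4.58171287e-06,  1.43122441e+00]), 'qvel': array([ 0.00149561,  0.00158274, -0.00019529, -0.00071449, -0.00168225,
       -0.00014103]), 'joint_torque': array([-2.81224638e-03, -4.80634654e+01,  2.98529148e+01,  1.94661407e-02,
       -2.17768870e-04, -1.48456053e-05]), 'eef_pos': array([ 177.37245896, -546.42771996,  230.39415559]), 'tcp_rot': array([ 9.87720618e-01,  1.56227807e-01, -1.82683321e-05, -9.23518826e-04]), 'force': array([-0.44261052,  0.91774969,  1.13504143]), 'ft_torque': array([-0.01822828,  0.033038  , -0.03036052]), 'gripper_width': 85.2403926156457}
scene {'mtx': array([[466.91664388,   0.        , 328.11331655],
       [  0.        , 466.91664388, 200.60578151],
       [  0.        ,   0.        ,   1.        ]]), 'world_from_camera': array([[ 4.68177233e-01, -5.40061361e-01,  6.99388165e-01,
         1.62792117e+03],
       [ 8.83409536e-01,  3.03930725e-01, -3.56670305e-01,
        -4.59627985e+02],
       [-1.99417022e-02,  7.84831091e-01,  6.19388802e-01,
         1.05751480e+03],
       [ 0.00000000e+00,  0.00000000e+00,  0.00000000e+00,
         1.00000000e+00]])}
top {'mtx': array([[397.93880447,   0.        , 320.10338044],
       [  0.        , 397.93880447, 197.77276479],
       [  0.        ,   0.        ,   1.        ]]), 'world_from_camera': array([[-2.69654033e-02,  9.86212117e-01, -1.63274394e-01,
         3.78464186e+02],
       [-9.99628990e-01, -2.72306077e-02,  6.13957963e-04,
         4.12660037e+01],
       [-3.84056819e-03,  1.63230373e-01,  9.86580506e-01,
         1.19315787e+03],
       [ 0.00000000e+00,  0.00000000e+00,  0.00000000e+00,
         1.00000000e+00]])}
```

View pics/top0.png

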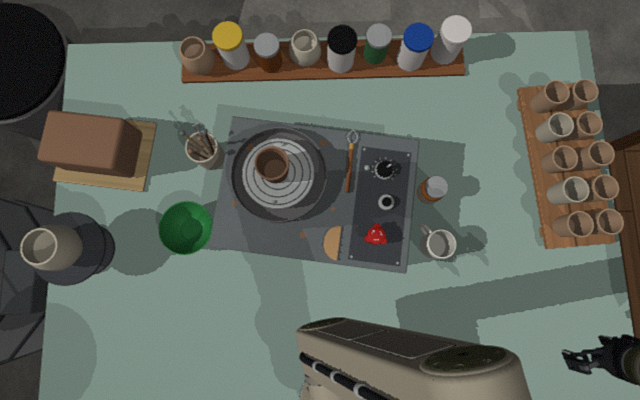

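View pics/scene0.png

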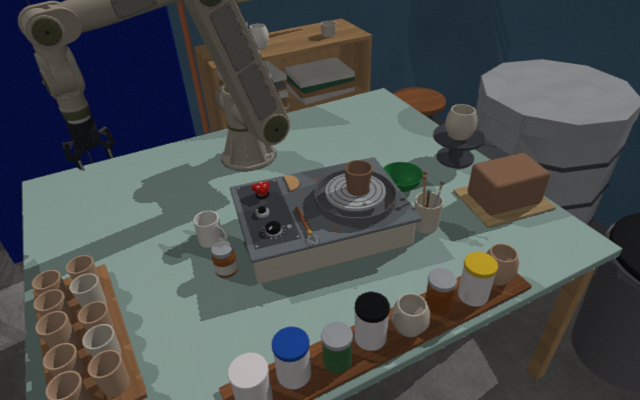

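```bash
python3 - <<'E'
import cv2
im=cv2.imread("pics/top0.png")
c=cv2.resize(im[190:390,300:500],None,fx=3,fy=3,interpolation=cv2.INTER_CUBIC);cv2.imwrite("pics/topc.png",c)
E
```

```text
(no output)
```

View pics/topc.png

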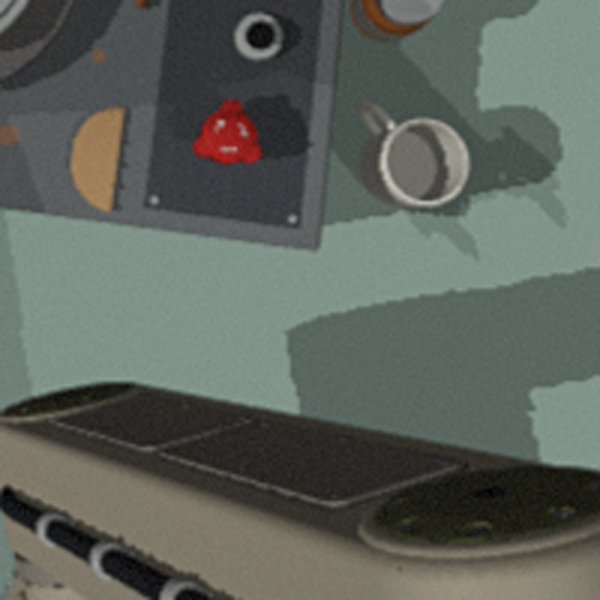

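The top view shows the red mushroom at about (376,235), the reset at (386,202) and the dial at (385,168). The mug and jar stand to the right of the panel, the rib and loop tool to the left.

```bash
cat > h.py <<'E'
from rig import *
import numpy as np, cv2
def ray(n,px,z,p=None):
    p=p or camera_params(n);K=p["mtx"];T=p["world_from_camera"]
    d=np.linalg.inv(K)@[px[0],px[1],1];d=T[:3,:3]@[d[0],-d[1],-d[2]]
    o=T[:3,3];return o+d*(z-o[2])/d[2]
def proj(n,X,p=None):
    p=p or camera_params(n);T=p["world_from_camera"]
    c=T[:3,:3].T@(np.array(X)-T[:3,3]);u=p["mtx"]@[c[0],-c[1],-c[2]];return u[:2]/u[2]
E
python3 - <<'E'
from h import *
o=lambda x,y:(300+x/3-.33,190+y/3-.33)
for nm,q,z in [("stop",o(230,138),165),("lobeFar",o(232,105),160),("lobeL",o(202,148),160),("lobeR",o(251,156),160),("reset",o(260,36),152),("bl",o(153,200),131),("br",o(293,219),131),("mug",o(430,162),92),("corner",o(317,249),130)]:
    print(nm,q,ray("top",q,z).round(1))
# red mask both
for n in("top","scene"):
    im=cv2.imread(f"pics/{n}0.png").astype(int)
    m=(im[:,:,2]>90)&(im[:,:,1]<60)&(im[:,:,0]<70)
    ys,xs=np.nonzero(m);print(n,len(xs),xs.min(),xs.max(),ys.min(),ys.max(),ray(n,(xs.mean(),ys.mean()),165))
im=cv2.imread("pics/scene0.png")
cv2.imwrite("pics/sc.png",cv2.resize(im[165:265,200:330],None,fx=5,fy=5,interpolation=cv2.INTER_CUBIC))
E
```

```text
stop (376.3366666666667, 235.67) [ 445.7 -101.6  165. ]
lobeFar (377.00333333333333, 224.67) [ 474.5 -105.4  160. ]
lobeL (367.00333333333333, 239.00333333333333) [438.1 -77.7 160. ]
lobeR (383.3366666666667, 241.67) [ 430.1 -119.5  160. ]
reset (386.3366666666667, 201.67) [ 535.5 -134.3  152. ]
bl (350.67, 256.3366666666667) [395.3 -35.8 131. ]
br (397.3366666666667, 262.67) [ 375.5 -158.   131. ]
mug (443.0033333333334, 243.67) [ 423.5 -293.7   92. ]
corner (405.3366666666667, 272.67) [ 349.1 -177.6  130. ]
top 386 183 449 39 244 [510.31255844 -92.32121002 165.        ]
scene 448 231 529 88 398 [960.80563549  21.71204113 165.        ]
```

View pics/sc.png

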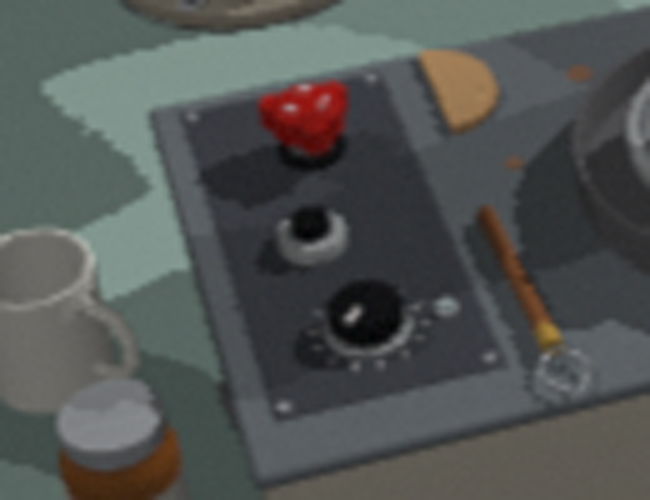

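>>> jog_arm --targets '[{"delta_pos":[20,34,0],"delta_rot":[0,0,5],"grip":0},{"delta_pos":[20,34,0],"delta_rot":[0,0,5],"grip":0},{"delta_pos":[20,34,0],"delta_rot":[0,0,5],"grip":0},{"delta_pos":[20,34,0],"delta_rot":[0,0,5],"grip":0},{"delta_pos":[20,34,0],"delta_rot":[0,0,5],"grip":0},{"delta_pos":[20,34,0],"delta_rot":[0,0,5],"grip":0},{"delta_pos":[20,34,0],"delta_rot":[0,0,5],"grip":0},{"delta_pos":[20,34,0],"delta_rot":[0,0,5],"grip":0},{"delta_pos":[20,34,0],"delta_rot":[0,0,5],"grip":0},{"delta_pos":[20,34,0],"delta_rot":[0,0,5],"grip":0},{"delta_pos":[20,34,0],"delta_rot":[0,0,5],"grip":0},{"delta_pos":[0,0,0],"delta_rot":[0,0,0],"grip":0}]' --grip_force 40

```text
time: 1.3
eef_pos: [399.7, -156.2, 224.6]
tcp_rot: [0.793, 0.609, -0.001, -0.004]
force: [-0.8, -0.6, -0.1]
gripper_width: -0.1
```

```bash
cat > st.py <<'E'
from h import *
from scipy.spatial.transform import Rotation as R
def st():
    s=read_state();r=R.from_quat(s["tcp_rot"]).as_matrix()
    print("t",round(s["time"],2),"pos",s["eef_pos"].round(1),"yaw",np.degrees(np.arctan2(r[1,0],r[0,0])).round(1),"z",r[:,2].round(3),"q",s["joint_pos"].round(2),"F",s["force"].round(1),"w",round(s["gripper_width"],1))
def shot(n,name):
    p=camera_params(n);im=snapshot(n);cv2.imwrite(f"pics/{name}.png",im[:,:,::-1]);return p,im
E
python3 - <<'E'
from st import *
st();p,im=shot("wrist","w1");print(p);shot("top","t1")
E
```

```text
t 1.3 pos [ 399.7 -156.2  224.6] yaw 75.0 z [-0.007  0.006 -1.   ] q [-0.56  0.04 -0.3   1.24  0.    1.27] F [-0.8 -0.6 -0.1] w -0.1
{'mtx': array([[289.22180876,   0.        , 320.22868003],
       [  0.        , 289.22180876, 200.89908993],
       [  0.        ,   0.        ,   1.        ]]), 'world_from_camera': array([[ 9.66112705e-01,  2.45580315e-01,  7.94767286e-02,
         4.20738748e+02],
       [-2.58017085e-01,  9.27526433e-01,  2.70410613e-01,
        -8.76119177e+01],
       [-7.30924311e-03, -2.81753483e-01,  9.59458988e-01,
         3.67203308e+02],
       [ 0.00000000e+00,  0.00000000e+00,  0.00000000e+00,
         1.00000000e+00]])}
```

View pics/w1.png

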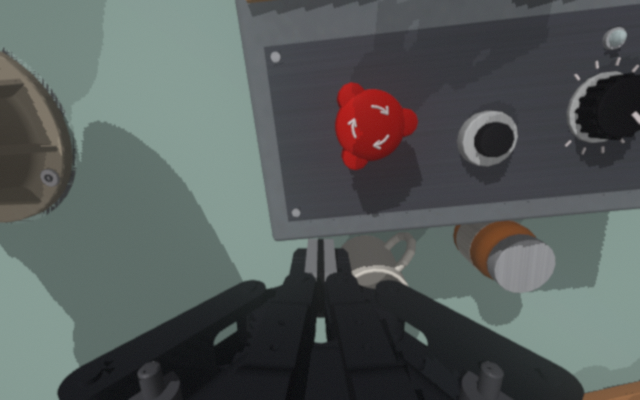

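The wrist view shows the mushroom hub at about (370,124), with lobes toward (412,121), (349,95) and (354,158). The reset button is at (494,139) and the closed fingertips at about (320,245).

```bash
python3 - <<'E'
from st import *
im=cv2.imread("pics/w1.png")
p=camera_params("wrist")
np.set_printoptions(suppress=True)
print("tcp proj",proj("wrist",read_state()["eef_pos"],p))
m=((im[:,:,2].astype(int)>110)&(im[:,:,1]<70)).astype(np.uint8);m[:, :330]=0;m[:,425:]=0;m[:70]=0;m[180:]=0
ys,xs=np.nonzero(m);print(xs.min(),xs.max(),ys.min(),ys.max())
for nm,q,z in[("hub",(370,124),170),("l0",(411,121),168),("l1",(349,93),168),("l2",(353,159),168),("reset",(494,139),152),("collar",(487,138),142),("s1",(276,57),131),("s2",(296,212),131)]:
    print(nm,ray("wrist",q,z,p).round(1))
c=cv2.resize(im[80:310,250:530],None,fx=2.8,fy=2.6,interpolation=cv2.INTER_CUBIC);cv2.imwrite("pics/w1c.png",c)
c=cv2.resize(im[220:320,240:400],None,fx=5,fy=5,interpolation=cv2.INTER_CUBIC);cv2.imwrite("pics/w1d.png",c)
E
```

```text
tcp proj [317.3512787  253.62079467]
335 417 82 168
hub [ 448.9 -103.7  170. ]
l0 [ 475.8 -109.1  168. ]
l1 [440.3 -81.3 168. ]
l2 [ 432.9 -123.5  168. ]
reset [ 536.  -138.9  152. ]
collar [ 536.3 -139.   142. ]
s1 [397.7 -41.  131. ]
s2 [ 377.3 -161.2  131. ]
```

View pics/w1d.png

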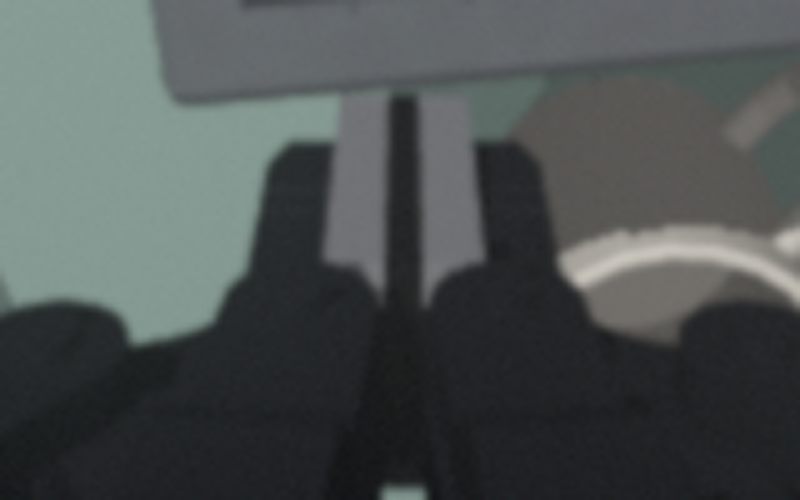

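View pics/w1c.png

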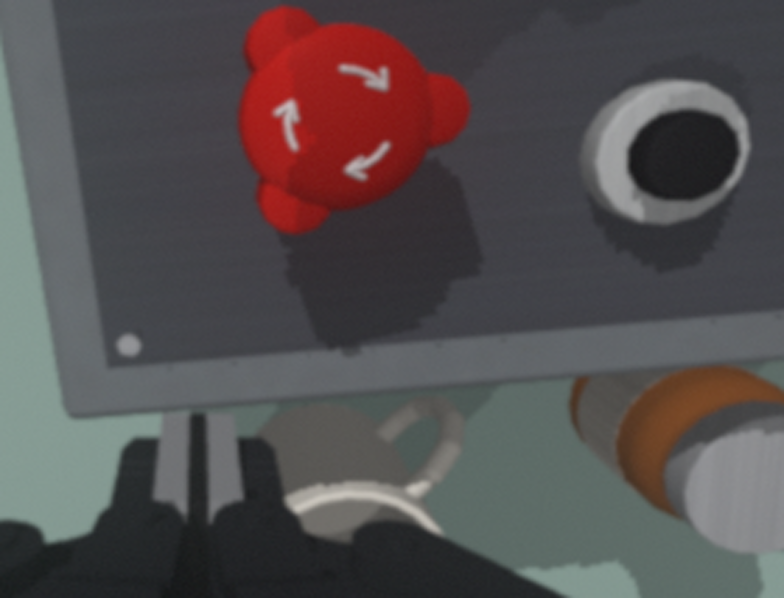

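>>> jog_arm --targets '[{"delta_pos":[24,26.5,0],"delta_rot":[0,0,3],"grip":0},{"delta_pos":[23,26.5,0],"delta_rot":[0,0,2],"grip":0},{"delta_pos":[0,0,-20],"delta_rot":[0,0,0],"grip":0},{"delta_pos":[0,0,-18],"delta_rot":[0,0,0],"grip":0},{"delta_pos":[0,0,0],"delta_rot":[0,0,0],"grip":0}]'

```text
time: 1.9
eef_pos: [446.2, -110.8, 185.3]
tcp_rot: [0.771, 0.637, -0.003, -0.003]
force: [-0.2, -0.3, 0.2]
gripper_width: -0.2
```

```bash
python3 - <<'E'
from st import *
st();p,im=shot("wrist","w2");shot("scene","s2")
st()
im=cv2.imread("pics/s2.png");cv2.imwrite("pics/s2c.png",cv2.resize(im[90:230,180:320],None,fx=4,fy=4,interpolation=cv2.INTER_CUBIC))
E
```

```text
t 1.9 pos [ 446.2 -110.8  185.3] yaw 79.1 z [-0.008  0.001 -1.   ] q [-0.42  0.12 -0.32  1.14 -0.    1.34] F [-0.2 -0.3  0.2] w -0.2
t 2.0 pos [ 447.1 -111.3  187.3] yaw 79.1 z [-0.005 -0.    -1.   ] q [-0.42  0.12 -0.31  1.15 -0.    1.34] F [ 0.1 -0.2  0.2] w 0.0
```

View pics/w2.png

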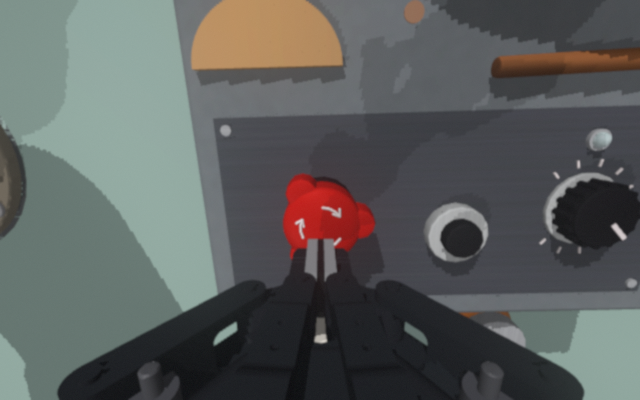

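View pics/s2c.png

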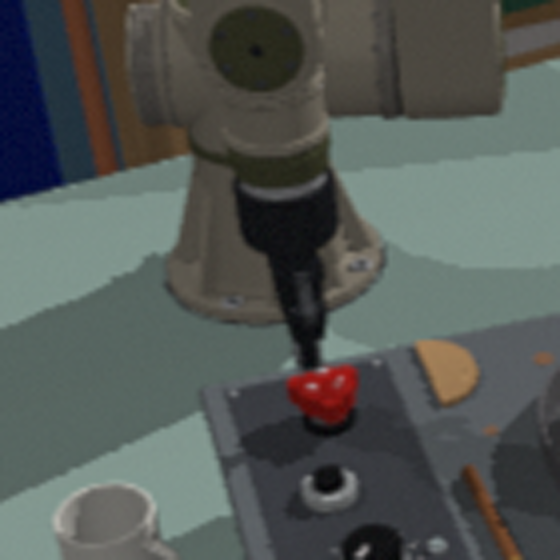

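The fingers hang above the mushroom (hub at about (321,222)), roughly 8 mm too far toward -y.

```bash
python3 - <<'E'
from st import *
p=camera_params("wrist")
for nm,q,z in[("hub",(322,222),170),("l0",(368,221),166),("l1",(299,189),166),("reset",(462,240),152)]:
    print(nm,ray("wrist",q,z,p).round(1))
print(proj("wrist",read_state()["eef_pos"],p))
im=cv2.imread("pics/w2.png");cv2.imwrite("pics/w2c.png",cv2.resize(im[165:285,260:400],None,fx=5,fy=5,interpolation=cv2.INTER_CUBIC))
E
```

```text
hub [ 451.7 -100.3  170. ]
l0 [ 478.8 -106.4  166. ]
l1 [442.1 -79.1 166. ]
reset [ 539.7 -137.1  152. ]
[317.40524891 253.42967789]
```

View pics/w2c.png

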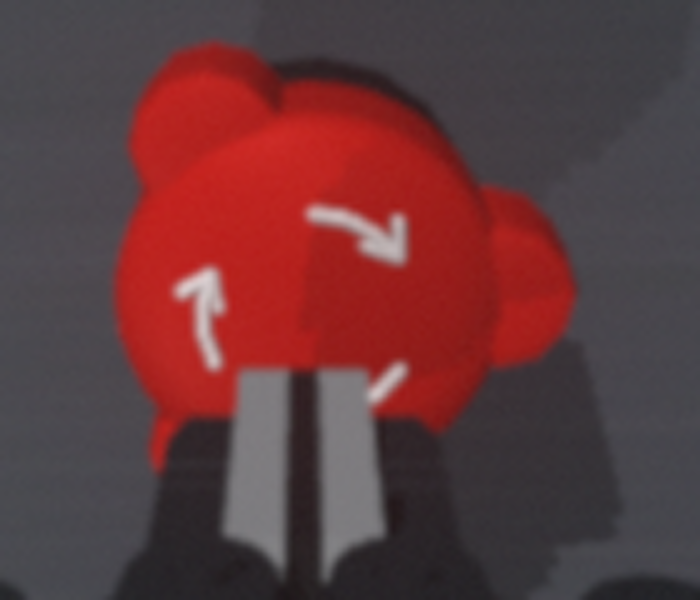

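>>> jog_arm --targets '[{"delta_pos":[1,9,0],"delta_rot":[0,0,1],"grip":0},{"delta_pos":[0,0,0],"delta_rot":[0,0,0],"grip":0},{"delta_pos":[0,0,-8],"delta_rot":[0,0,0],"grip":0},{"delta_pos":[0,0,-4],"delta_rot":[0,0,0],"grip":0}]'

```text
time: 2.4
eef_pos: [449.4, -104.1, 177.9]
tcp_rot: [0.766, 0.642, -0.001, 0.001]
force: [-0.3, -0.6, -0.8]
gripper_width: 0.0
```

>>> jog_arm --targets '[{"delta_pos":[-0.5,1.5,-5],"delta_rot":[0,0,0],"grip":0},{"delta_pos":[0,0,-4],"delta_rot":[0,0,0],"grip":0},{"delta_pos":[0,0,-3],"delta_rot":[0,0,0],"grip":0}]'

```text
time: 2.7
eef_pos: [449.3, -102.6, 167.9]
tcp_rot: [0.766, 0.642, -0.0, 0.002]
force: [-6.9, 2.1, 26.8]
gripper_width: 0.0
```

>>> jog_arm --targets '[{"delta_pos":[0,0,-1],"delta_rot":[0,0,0],"grip":0}]'

```text
time: 2.8
eef_pos: [449.3, -102.6, 167.4]
tcp_rot: [0.766, 0.643, -0.0, 0.003]
force: [0.0, 0.2, -0.4]
gripper_width: 0.1
```

```bash
python3 - <<'E'
from st import *
st();shot("scene","s3");st()
im=cv2.imread("pics/s3.png");cv2.imwrite("pics/s3c.png",cv2.resize(im[150:230,220:300],None,fx=7,fy=7,interpolation=cv2.INTER_CUBIC))
E
```

```text
t 2.8 pos [ 449.3 -102.6  167.4] yaw 80.0 z [ 0.003 -0.005 -1.   ] q [-0.4   0.12 -0.36  1.09 -0.    1.35] F [ 0.   0.2 -0.4] w 0.1
t 2.85 pos [ 449.3 -102.6  167.1] yaw 80.0 z [ 0.003 -0.004 -1.   ] q [-0.4   0.12 -0.36  1.09 -0.    1.35] F [0.4 0.2 1.2] w 0.1
```

View pics/s3c.png

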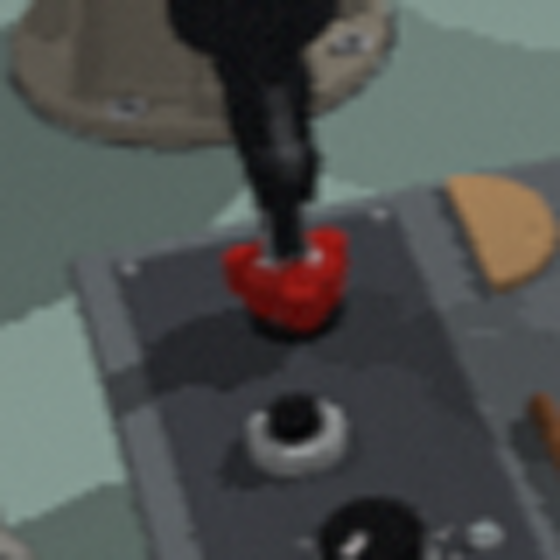

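>>> jog_arm --targets '[{"delta_pos":[0,0,-2],"delta_rot":[0,0,0],"grip":0},{"delta_pos":[0,0,-2],"delta_rot":[0,0,0],"grip":0}]'

```text
time: 3.05
eef_pos: [449.4, -102.6, 164.1]
tcp_rot: [0.766, 0.643, -0.0, 0.003]
force: [-2.8, 0.6, 9.2]
gripper_width: -0.1
```

>>> jog_arm --targets '[{"delta_pos":[0,0,-2],"delta_rot":[0,0,0],"grip":0}]'

```text
time: 3.15
eef_pos: [449.4, -102.6, 162.8]
tcp_rot: [0.766, 0.643, 0.0, 0.004]
force: [-4.5, 1.2, 17.1]
gripper_width: 0.0
```

>>> jog_arm --targets '[{"delta_pos":[0,0,10],"delta_rot":[0,0,0],"grip":0},{"delta_pos":[0,0,15],"delta_rot":[0,0,0],"grip":0},{"delta_pos":[-5,1,10],"delta_rot":[0,0,0],"grip":0},{"delta_pos":[-20,4,0],"delta_rot":[0,0,0],"grip":0},{"delta_pos":[-20,4,0],"delta_rot":[0,0,0],"grip":0},{"delta_pos":[0,0,0],"delta_rot":[0,0,0],"grip":0}]'

```text
time: 3.75
eef_pos: [402.3, -92.8, 198.2]
tcp_rot: [0.766, 0.643, -0.0, 0.003]
force: [-0.6, -0.4, 0.2]
gripper_width: -0.3
```

```bash
python3 - <<'E'
from st import *
st();shot("scene","s4");p,_=shot("wrist","w4");st()
im=cv2.imread("pics/s4.png");a=cv2.resize(im[150:230,220:300],None,fx=5,fy=5,interpolation=cv2.INTER_CUBIC)
im=cv2.imread("pics/w4.png");b=cv2.resize(im[150:290,260:400],(400,400),interpolation=cv2.INTER_CUBIC)
cv2.imwrite("pics/s4c.png",np.hstack([a,b]))
E
```

```text
t 3.75 pos [402.3 -92.8 198.2] yaw 80.0 z [ 0.003 -0.005 -1.   ] q [-0.42  0.01 -0.4   1.16 -0.    1.33] F [-0.6 -0.4  0.2] w -0.3
t 3.85 pos [404.5 -93.6 198.4] yaw 80.0 z [ 0.005 -0.005 -1.   ] q [-0.42  0.01 -0.4   1.15 -0.    1.33] F [-0.1  0.3 -0.2] w -0.0
```

View pics/s4c.png

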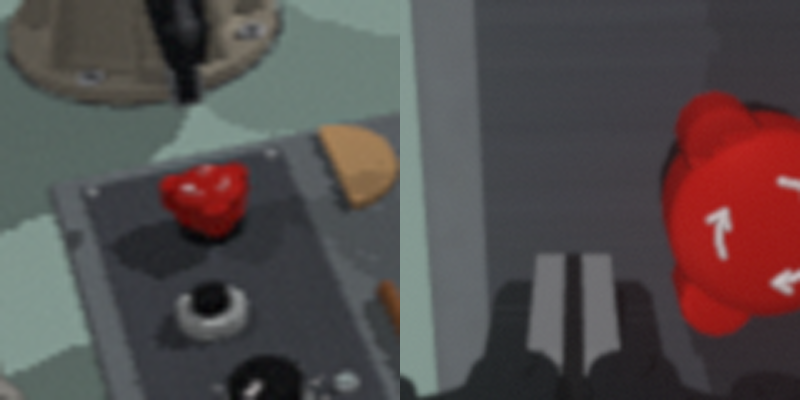

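View pics/w4.png

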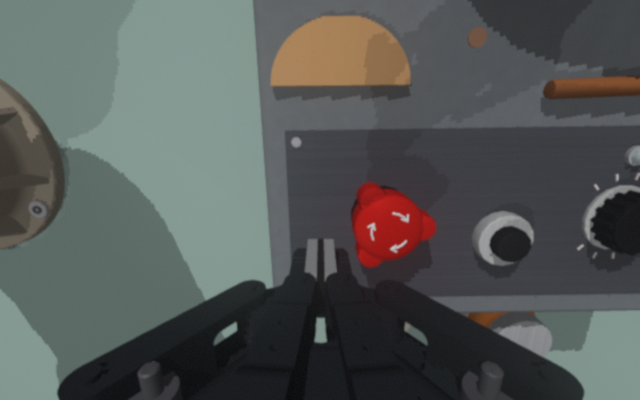

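```bash
python3 - <<'E'
from st import *
for n in("scene0","s2","s3","s4"):
    im=cv2.imread(f"pics/{n}.png")[165:205,240:285].astype(int)
    m=(im[:,:,2]>90)&(im[:,:,1]<70)
    ys,xs=np.nonzero(m);print(n,len(xs),xs.mean()+240,ys.mean()+165,ys.min()+165,ys.max()+165)
print(proj("scene",[448.5,-102.5,172])-proj("scene",[448.5,-102.5,167]))
p=camera_params("wrist")
for q,z in[((385.8,225),165),((429,226),161),((370,191),161),((370,258),161),((510,243),152)]: print(ray("wrist",q,z,p).round(1))
print(proj("wrist",read_state()["eef_pos"],p))
E
```

```text
scene0 132 261.18939393939394 186.3409090909091 181 193
s2 135 261.3037037037037 186.44444444444446 181 193
s3 114 261.9736842105263 188.07894736842104 182 193
s4 138 261.5507246376812 187.64492753623188 182 193
[-0.17129613 -1.25076649]
[448.9 -98.2 165. ]
[ 477.9 -105.8  161. ]
[442.1 -74.9 161. ]
[ 436.2 -122.4  161. ]
[ 537.3 -133.3  152. ]
[317.42711385 253.35072866]
```

Scene picture: the head sits 1.25 px lower than at the start, which matches 5 mm latched, with its lobes at rest. The fingertips are over the near gap, so I'll lower them there.

>>> jog_arm --targets '[{"delta_pos":[0,0,-15],"delta_rot":[0,0,0],"grip":0},{"delta_pos":[0,0,-15],"delta_rot":[0,0,0],"grip":0},{"delta_pos":[0,0,-12],"delta_rot":[0,0,0],"grip":0},{"delta_pos":[0,0,-3],"delta_rot":[0,0,0],"grip":0},{"delta_pos":[0,0,0],"delta_rot":[0,0,0],"grip":0}]'

```text
time: 4.35
eef_pos: [408.9, -95.2, 152.4]
tcp_rot: [0.766, 0.643, 0.001, 0.005]
force: [0.5, 0.3, 0.1]
gripper_width: 0.3
```

```bash
python3 - <<'E'
from st import *
st();p,_=shot("wrist","w5");st()
im=cv2.imread("pics/w5.png");b=cv2.resize(im[170:290,280:440],(800,600),interpolation=cv2.INTER_CUBIC)
cv2.imwrite("pics/w5c.png",b)
E
```

```text
t 4.35 pos [408.9 -95.2 152.4] yaw 80.0 z [ 0.009 -0.007 -1.   ] q [-0.42  0.05 -0.48  1.03 -0.    1.33] F [0.5 0.3 0.1] w 0.3
t 4.4 pos [409.  -95.2 152.6] yaw 80.0 z [ 0.009 -0.007 -1.   ] q [-0.42  0.05 -0.48  1.03 -0.    1.33] F [-0.8 -0.4 -0.5] w 0.1
```

View pics/w5c.png

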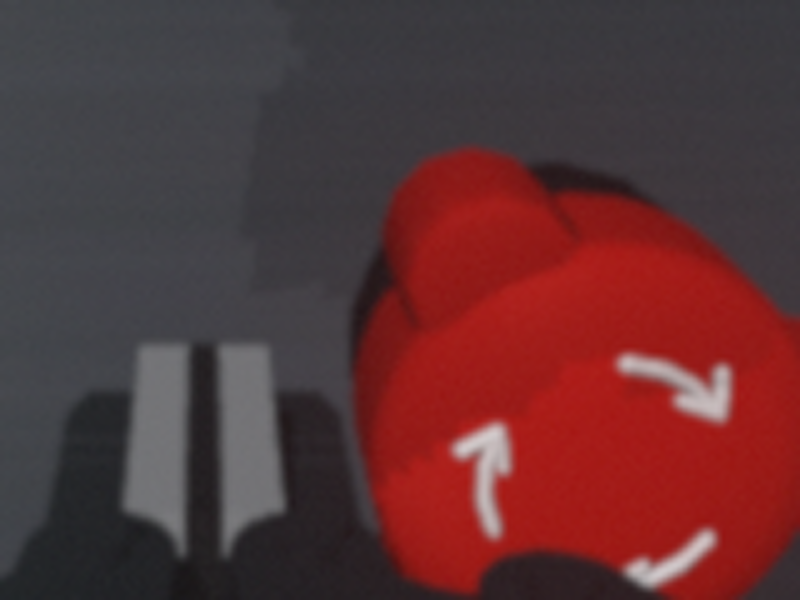

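>>> jog_arm --targets '[{"delta_pos":[2,-0.3,-2],"delta_rot":[0,0,0],"grip":0}]'

```text
time: 4.5
eef_pos: [411.6, -95.7, 151.1]
tcp_rot: [0.766, 0.643, 0.002, 0.006]
force: [-0.3, 0.4, 0.9]
gripper_width: 0.3
```

>>> jog_arm --targets '[{"delta_pos":[2,-0.3,0],"delta_rot":[0,0,0],"grip":0}]'

```text
time: 4.6
eef_pos: [413.3, -96.0, 151.1]
tcp_rot: [0.766, 0.643, 0.001, 0.006]
force: [-5.5, 1.3, -0.4]
gripper_width: -0.0
```

>>> jog_arm --targets '[{"delta_pos":[2,-0.3,0],"delta_rot":[0,0,0],"grip":0}]'

```text
time: 4.7
eef_pos: [413.5, -96.0, 150.8]
tcp_rot: [0.766, 0.643, -0.0, 0.004]
force: [-9.1, 0.1, 1.8]
gripper_width: 0.1
```

>>> jog_arm --targets '[{"delta_pos":[-1.5,0.3,-1],"delta_rot":[0,0,0],"grip":0},{"delta_pos":[0.7,3.2,0],"delta_rot":[0,0,-5],"grip":0},{"delta_pos":[0.9,3.1,0],"delta_rot":[0,0,-5],"grip":0}]'

```text
time: 5.0
eef_pos: [414.4, -89.7, 150.5]
tcp_rot: [0.821, 0.571, -0.0, 0.005]
force: [-0.7, -0.6, -0.6]
gripper_width: -0.1
```

```bash
cat > ang.py <<'E'
from st import *
st();d=read_state()["eef_pos"][:2]-[448.8,-101.5];print("r",np.hypot(*d).round(1),"ang",np.degrees(np.arctan2(d[1],d[0])).round(1))
E
python3 ang.py
```

```text
t 5.0 pos [414.4 -89.7 150.5] yaw 69.6 z [ 0.005 -0.008 -1.   ] q [-0.4   0.06 -0.47  1.03 -0.01  1.53] F [-0.7 -0.6 -0.6] w -0.1
r 36.4 ang 161.1
```

>>> jog_arm --targets '[{"delta_pos":[0.8,3.2,0],"delta_rot":[0,0,-5],"grip":0},{"delta_pos":[1.3,2.9,0],"delta_rot":[0,0,-5],"grip":0}]'

```text
time: 5.2
eef_pos: [417.0, -83.7, 151.0]
tcp_rot: [0.869, 0.494, -0.0, 0.005]
force: [-1.8, -0.7, 0.4]
gripper_width: -0.0
```

```bash
python3 ang.py
```

```text
t 5.2 pos [417.  -83.7 151. ] yaw 59.2 z [ 0.004 -0.009 -1.   ] q [-0.38  0.06 -0.47  1.03 -0.01  1.73] F [-1.8 -0.7  0.4] w -0.0
r 36.5 ang 150.7
```

>>> jog_arm --targets '[{"delta_pos":[1.4,2.9,-0.5],"delta_rot":[0,0,-5],"grip":0},{"delta_pos":[1.7,2.8,0],"delta_rot":[0,0,-5],"grip":0},{"delta_pos":[1.9,2.6,0],"delta_rot":[0,0,-5],"grip":0}]'

```text
time: 5.5
eef_pos: [422.1, -76.1, 151.3]
tcp_rot: [0.929, 0.371, -0.002, 0.007]
force: [-2.3, -1.2, 0.1]
gripper_width: -0.1
```

```bash
python3 - <<'E'
exec(open("ang.py").read())
shot("wrist","w6");st()
im=cv2.imread("pics/w6.png");b=cv2.resize(im[150:300,270:470],(800,600),interpolation=cv2.INTER_CUBIC)
cv2.imwrite("pics/w6c.png",b)
E
```

```text
t 5.5 pos [422.1 -76.1 151.3] yaw 43.5 z [ 0.002 -0.013 -1.   ] q [-0.36  0.07 -0.46  1.04 -0.01  2.02] F [-2.3 -1.2  0.1] w -0.1
r 36.8 ang 136.4
t 5.55 pos [422.4 -75.8 151.4] yaw 43.3 z [ 0.002 -0.013 -1.   ] q [-0.36  0.07 -0.46  1.04 -0.01  2.03] F [-1.5 -1.  -0.4] w -0.1
```

View pics/w6c.png

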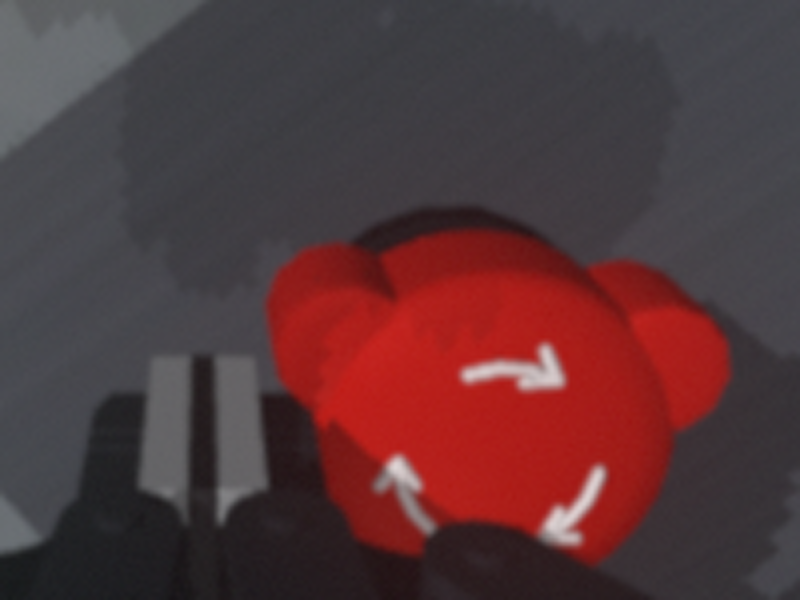

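The corner of the fingers is at the left lobe. I'll measure the head angle.

```bash
python3 - <<'E'
from st import *
p=camera_params("wrist")
f=lambda x,y:(270+x/4,150+y/4)
A=ray("wrist",f(335,350),163.5,p);B=ray("wrist",f(675,370),163.5,p);H=ray("wrist",f(497,440),167,p)
print(A,B,H)
d=B-A;print("chord dir",np.degrees(np.arctan2(d[1],d[0])),np.hypot(d[0],d[1]),"rest -50..")
E
```

```text
[446.07694906 -77.94055795 163.5       ] [ 472.84242843 -110.4947521   163.5       ] [452.00444312 -99.46753552 167.        ]
chord dir -50.573565573148635 42.1445897174416 rest -50..
```

>>> jog_arm --targets '[{"delta_pos":[2.4,2.1,-1],"delta_rot":[0,0,-5],"grip":0},{"delta_pos":[2.5,2.0,-0.5],"delta_rot":[0,0,-5],"grip":0},{"delta_pos":[2.7,1.8,0],"delta_rot":[0,0,-5],"grip":0}]'

```text
time: 5.85
eef_pos: [429.3, -70.1, 150.5]
tcp_rot: [0.97, 0.242, -0.003, 0.007]
force: [-3.3, -0.5, 0.7]
gripper_width: 0.3
```

```bash
python3 - <<'E'
exec(open("ang.py").read())
shot("wrist","w7");st()
im=cv2.imread("pics/w7.png");b=cv2.resize(im[150:300,270:470],(800,600),interpolation=cv2.INTER_CUBIC)
cv2.imwrite("pics/w7c.png",b)
E
```

```text
t 5.85 pos [429.3 -70.1 150.5] yaw 28.1 z [-0.003 -0.014 -1.   ] q [-0.34  0.09 -0.44  1.04 -0.01  2.31] F [-3.3 -0.5  0.7] w 0.3
r 36.9 ang 121.8
t 5.9 pos [429.8 -70.  150.6] yaw 27.9 z [-0.002 -0.014 -1.   ] q [-0.34  0.09 -0.44  1.04 -0.01  2.32] F [-2.4 -0.6  1.1] w -0.1
```

View pics/w7c.png

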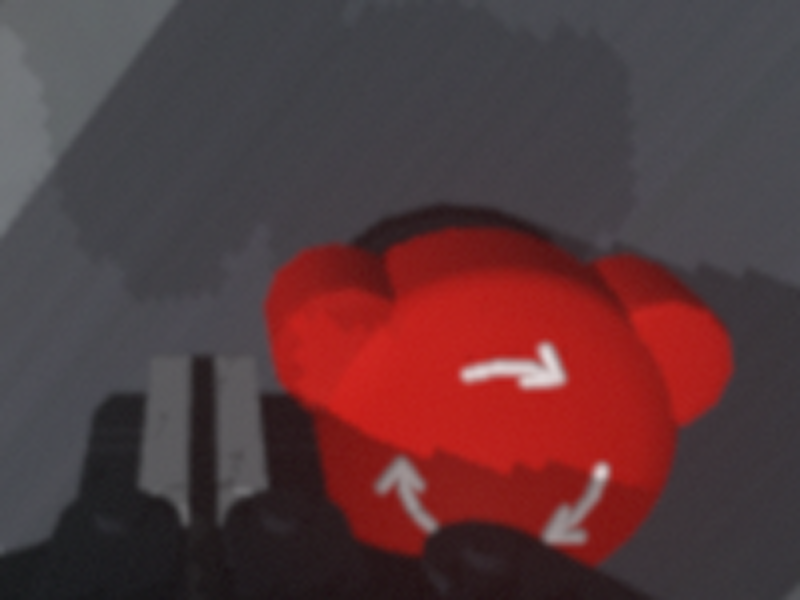

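The head turns with the fingertips: the view is unchanged relative to the tool, and the twist is now about 25 degrees. I'll carry on.

>>> jog_arm --targets '[{"delta_pos":[2.8,1.4,-1],"delta_rot":[0,0,-5],"grip":0},{"delta_pos":[2.9,1.2,0],"delta_rot":[0,0,-5],"grip":0},{"delta_pos":[3.0,0.9,0],"delta_rot":[0,0,-5],"grip":0}]'

```text
time: 6.2
eef_pos: [436.8, -65.9, 149.5]
tcp_rot: [0.994, 0.112, -0.005, 0.005]
force: [-3.5, 0.0, -0.1]
gripper_width: -0.2
```

```bash
python3 - <<'E'
exec(open("ang.py").read())
shot("wrist","w8");st()
im=cv2.imread("pics/w8.png");b=cv2.resize(im[150:300,270:470],(800,600),interpolation=cv2.INTER_CUBIC)
cv2.imwrite("pics/w8c.png",b)
E
```

```text
t 6.2 pos [436.8 -65.9 149.5] yaw 12.9 z [-0.009 -0.012 -1.   ] q [-0.32  0.11 -0.42  1.05 -0.01  2.59] F [-3.5  0.  -0.1] w -0.2
r 37.5 ang 108.6
t 6.25 pos [437.3 -65.9 149.4] yaw 12.7 z [-0.008 -0.012 -1.   ] q [-0.32  0.11 -0.42  1.05 -0.01  2.6 ] F [-2.2 -0.1 -0.4] w 0.1
```

View pics/w8c.png

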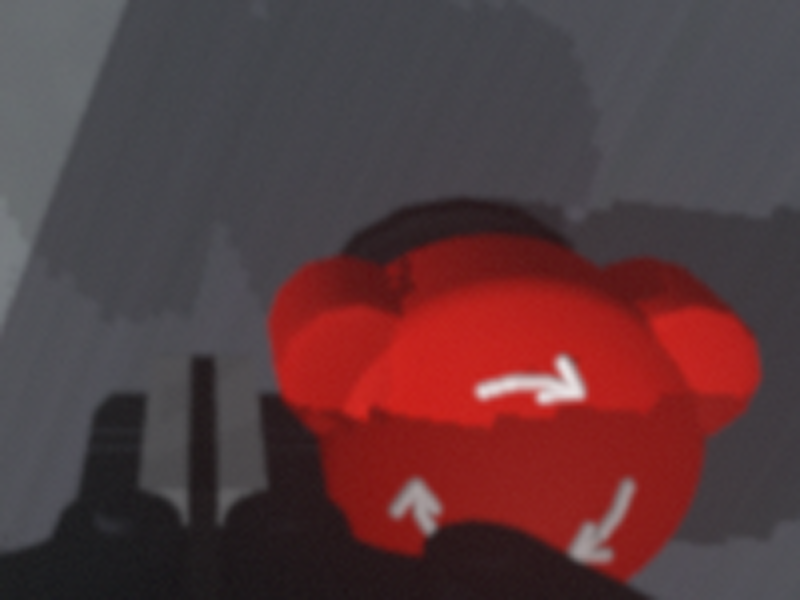

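The larger head and the visible bezel show it has popped up. One more small turn for margin, then retreat outwards.

>>> jog_arm --targets '[{"delta_pos":[2.5,0.4,0],"delta_rot":[0,0,-4],"grip":0},{"delta_pos":[0,0,0],"delta_rot":[0,0,0],"grip":0},{"delta_pos":[-3,0,0],"delta_rot":[0,0,4],"grip":0},{"delta_pos":[-4,3,0],"delta_rot":[0,0,4],"grip":0},{"delta_pos":[-4,8,0],"delta_rot":[0,0,0],"grip":0},{"delta_pos":[-4,10,0],"delta_rot":[0,0,0],"grip":0},{"delta_pos":[0,0,20],"delta_rot":[0,0,0],"grip":0},{"delta_pos":[0,0,20],"delta_rot":[0,0,0],"grip":0},{"delta_pos":[0,0,15],"delta_rot":[0,0,0],"grip":0}]'

```text
time: 7.15
eef_pos: [422.7, -41.4, 204.9]
tcp_rot: [0.987, 0.158, -0.005, 0.005]
force: [0.2, -0.5, -0.6]
gripper_width: 0.3
```

```bash
python3 - <<'E'
exec(open("ang.py").read())
p,_=shot("wrist","w9");shot("scene","s9");shot("top","t9");st()
for n in("scene0","s4","s9"):
    im=cv2.imread(f"pics/{n}.png")[165:205,240:285].astype(int)
    m=(im[:,:,2]>90)&(im[:,:,1]<70)
    ys,xs=np.nonzero(m);print(n,len(xs),xs.mean()+240,ys.mean()+165)
E
```

```text
t 7.15 pos [422.7 -41.4 204.9] yaw 18.2 z [-0.008 -0.011 -1.   ] q [-0.28  0.04 -0.35  1.18 -0.01  2.55] F [ 0.2 -0.5 -0.6] w 0.3
r 65.5 ang 113.5
t 7.3 pos [423.4 -41.9 204.7] yaw 18.2 z [-0.006 -0.011 -1.   ] q [-0.28  0.04 -0.35  1.18 -0.01  2.55] F [ 0.2 -0.1  0.2] w 0.5
scene0 132 261.18939393939394 186.3409090909091
s4 138 261.5507246376812 187.64492753623188
s9 139 261.33812949640287 186.44604316546761
```

View pics/w9.png

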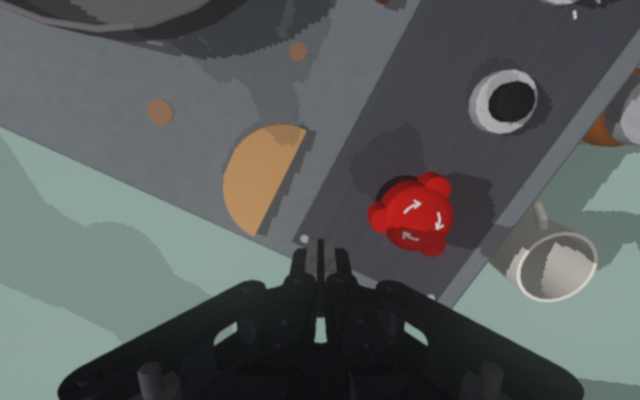

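View pics/s9.png

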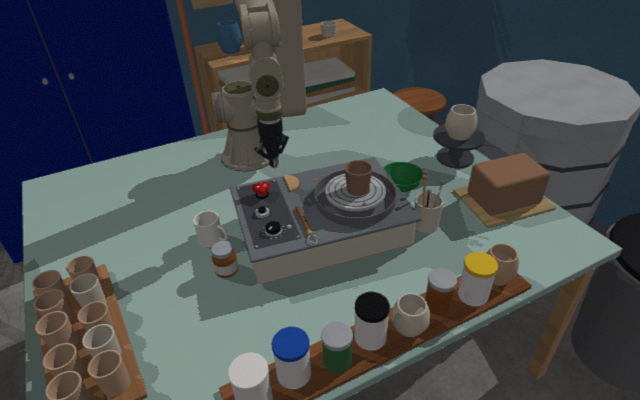

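The head is back at its released height (186.4 px against 186.3 at the start). Wrist view: hub at (418,214), reset top at (513,101). Next, the head angle and the reset position.

```bash
python3 - <<'E'
from st import *
p=camera_params("wrist")
H=ray("wrist",(418,214),171,p)
for q in[(436,185),(377,217),(433,245)]:
    A=ray("wrist",q,168,p);d=A-H;print(A.round(1),np.degrees(np.arctan2(d[1],d[0])).round(1))
print(H,ray("wrist",(513,101),152,p))
E
```

```text
[ 476.  -103.8  168. ] -11.7
[444.1 -75.9 168. ] 115.1
[ 437.  -119.6  168. ] -131.7
[455.07904356 -99.42481821 171.        ] [ 540.07675331 -134.91250961  152.        ]
```

>>> jog_arm --targets '[{"delta_pos":[28,-23,0],"delta_rot":[0,0,8],"grip":0},{"delta_pos":[28,-23,0],"delta_rot":[0,0,8],"grip":0},{"delta_pos":[28,-23,0],"delta_rot":[0,0,8],"grip":0},{"delta_pos":[28,-23,0],"delta_rot":[0,0,8],"grip":0},{"delta_pos":[0,0,0],"delta_rot":[0,0,8],"grip":0},{"delta_pos":[0,0,0],"delta_rot":[0,0,8],"grip":0},{"delta_pos":[0,0,0],"delta_rot":[0,0,8],"grip":0},{"delta_pos":[0,0,0],"delta_rot":[0,0,0],"grip":0}]'

```text
time: 8.1
eef_pos: [537.1, -134.3, 193.9]
tcp_rot: [0.785, 0.62, -0.004, 0.003]
force: [0.5, 0.1, -0.6]
gripper_width: 0.2
```

```bash
python3 - <<'E'
from st import *
st();p,_=shot("wrist","w10");st()
im=cv2.imread("pics/w10.png");b=cv2.resize(im[130:280,220:420],(800,600),interpolation=cv2.INTER_CUBIC)
cv2.imwrite("pics/w10c.png",b)
E
```

```text
t 8.1 pos [ 537.1 -134.3  193.9] yaw 76.6 z [-0.002 -0.01  -1.   ] q [-0.38  0.29 -0.08  1.2  -0.01  1.42] F [ 0.5  0.1 -0.6] w 0.2
t 8.15 pos [ 537.  -134.2  193.9] yaw 76.5 z [-0.003 -0.01  -1.   ] q [-0.38  0.28 -0.09  1.2  -0.01  1.42] F [ 0.6 -0.3  0.1] w -0.0
```

View pics/w10c.png

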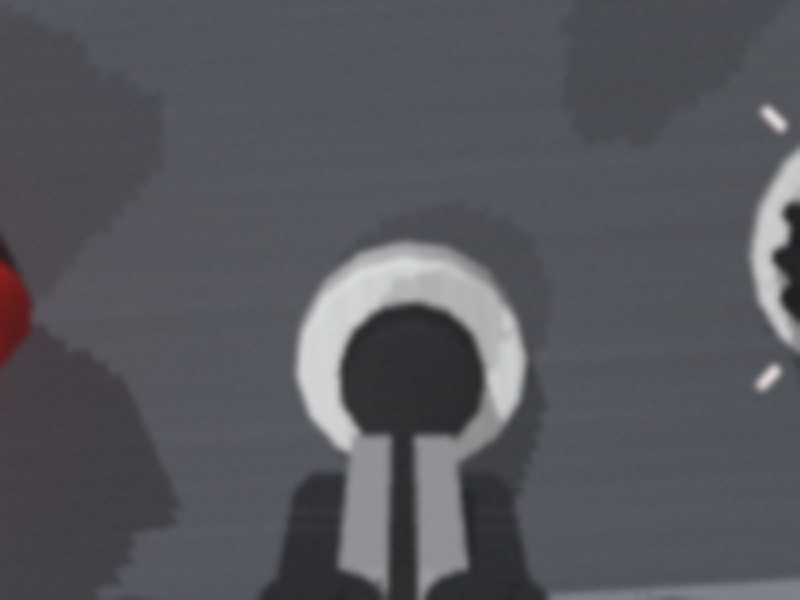

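Button top centre is at about (323,224); the fingertips are slightly short of it in y.

```bash
python3 - <<'E'
from st import *
p=camera_params("wrist")
print(ray("wrist",(323,223.7),152,p), ray("wrist",(320.5,223.7),152,p),p["world_from_camera"][:3,0])
E
```

```text
[ 540.49378426 -134.27450518  152.        ] [ 538.83975173 -133.87672552  152.        ] [ 9.72310713e-01 -2.33691589e-01  3.43464617e-04]
```

>>> jog_arm --targets '[{"delta_pos":[1.3,0,-15],"delta_rot":[0,0,0],"grip":0},{"delta_pos":[0,0,-12],"delta_rot":[0,0,0],"grip":0},{"delta_pos":[0,0,-6],"delta_rot":[0,0,0],"grip":0},{"delta_pos":[0,0,-4],"delta_rot":[0,0,0],"grip":0}]'

```text
time: 8.55
eef_pos: [537.9, -133.3, 154.4]
tcp_rot: [0.788, 0.615, -0.004, 0.003]
force: [0.3, -0.0, 0.0]
gripper_width: 0.1
```

>>> jog_arm --targets '[{"delta_pos":[0,0,-3],"delta_rot":[0,0,0],"grip":0},{"delta_pos":[0,0,-3],"delta_rot":[0,0,0],"grip":0}]'

```text
time: 8.75
eef_pos: [537.7, -133.2, 148.3]
tcp_rot: [0.789, 0.615, -0.004, 0.003]
force: [-1.0, 0.2, 4.4]
gripper_width: 0.0
```

>>> jog_arm --targets '[{"delta_pos":[0,0,-2],"delta_rot":[0,0,0],"grip":0},{"delta_pos":[0,0,-1.5],"delta_rot":[0,0,0],"grip":0}]'

```text
time: 8.95
eef_pos: [537.8, -133.2, 146.0]
tcp_rot: [0.789, 0.615, -0.004, 0.003]
force: [-2.9, 2.2, 9.6]
gripper_width: -0.0
```

>>> jog_arm --targets '[{"delta_pos":[0,0,-1.5],"delta_rot":[0,0,0],"grip":0}]'

```text
time: 9.05
eef_pos: [537.8, -133.2, 145.9]
tcp_rot: [0.789, 0.615, -0.004, 0.004]
force: [-6.0, 1.6, 13.1]
gripper_width: 0.0
```

>>> jog_arm --targets '[{"delta_pos":[0,0,10],"delta_rot":[0,0,0],"grip":0},{"delta_pos":[0,0,20],"delta_rot":[0,0,0],"grip":0},{"delta_pos":[-5,-20,25],"delta_rot":[0,0,0],"grip":0},{"delta_pos":[-10,-30,20],"delta_rot":[0,0,0],"grip":0},{"delta_pos":[0,0,0],"delta_rot":[0,0,0],"grip":0},{"delta_pos":[0,0,0],"delta_rot":[0,0,0],"grip":0}]'

```text
time: 9.65
eef_pos: [523.6, -184.6, 225.7]
tcp_rot: [0.788, 0.615, -0.003, 0.006]
force: [-0.4, 0.2, -0.9]
gripper_width: -0.0
```

```bash
python3 - <<'E'
from st import *
st();shot("wrist","w11");shot("scene","s11");st()
for n in("scene0","s4","s9","s11"):
    im=cv2.imread(f"pics/{n}.png")[165:205,240:285].astype(int)
    m=(im[:,:,2]>90)&(im[:,:,1]<70)
    ys,xs=np.nonzero(m);print(n,len(xs),xs.mean()+240,ys.mean()+165)
a=cv2.imread("pics/scene0.png")[165:265,200:330];b=cv2.imread("pics/s11.png")[165:265,200:330]
cv2.imwrite("pics/cmp.png",cv2.resize(np.hstack([a,b]),None,fx=3,fy=3,interpolation=cv2.INTER_CUBIC))
E
```

```text
t 9.65 pos [ 523.6 -184.6  225.7] yaw 75.9 z [ 0.003 -0.012 -1.   ] q [-0.48  0.27 -0.03  1.27 -0.01  1.34] F [-0.4  0.2 -0.9] w -0.0
t 9.75 pos [ 523.6 -184.   225.2] yaw 76.0 z [ 0.002 -0.012 -1.   ] q [-0.48  0.27 -0.03  1.27 -0.01  1.34] F [ 0.4  0.4 -1.4] w 0.3
scene0 132 261.18939393939394 186.3409090909091
s4 138 261.5507246376812 187.64492753623188
s9 139 261.33812949640287 186.44604316546761
s11 137 261.3430656934307 186.50364963503648
```

View pics/cmp.png

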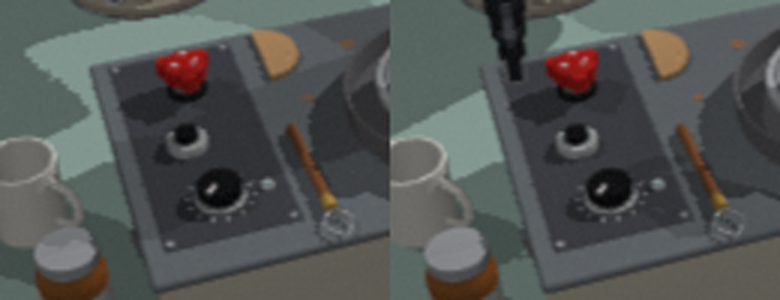

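View pics/w11.png

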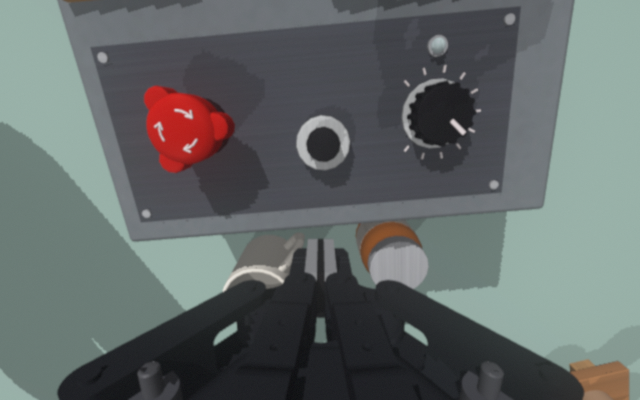

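The before-and-after pictures match: the mushroom at (185,128) is up and at rest, the reset at (323,145) is up, and the dial is unmoved. Nothing touches the arm, so I'm handing in.

```bash
python3 -c "
from rig import *
print(close_job())"
```

```text
the job is handed in; nothing more can be done
None
```

I carried out the stop-button check in order and handed the job in at about 9.8 s. No verdict was reported, so the results below are from force readings and camera pictures.

- **Press and latch:** I pressed the mushroom in with closed fingertips to the end of its travel (tip at 162.8 mm, 17 N) and took the hand off. It stayed down about 5 mm: 1.3 px lower in the scene picture against 1.25 px expected. The first contact was harder than planned, a brief 27 N with no twist on the head.
- **Turn and release:** I pushed one lobe about 40° clockwise from the gap, with about 4 N at most. The wrist picture showed the head popped up. I then let it spring back, and it returned to its starting height (186.4–186.5 px against 186.3 px at the start). Its lobes returned to rest, though the angle measurements scatter by several degrees.
- **Reset:** I pressed the button fully in (tip at 146 mm, about 6 mm of travel, 13 N), then released it. The pictures show it up again.

At the end the arm was clear of everything with near-zero force. The dial, rib, loop tool, mug and jar look unmoved in the before and after pictures. I did not compare the cup, bowl and brush pot in close-up, but the arm never went near them.

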